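Kit parts for two alternator overhauls

ROBOT

A 7-joint arm with a two-finger parallel gripper is mounted at the origin on the work surface. World frame = base frame: x ahead of the robot, y to its left, z up, the work surface at z = 0. Lengths are in mm, angles in rad, forces in N, time in s.
With the tool pointing down it reaches from about 400 to 850 mm from the base axis. Payload 4.4 kg.
Tool frame: the origin (TCP) lies on the mounting face of the last link; the fingertips stand 199 mm ahead of it and the grasp point (between the pads) lies 180 mm ahead of it; z points along the fingers, y is the line along which they close (so a half turn about z gives the same grasp; the last joint's range is limited). The gripper opens to 94 mm and grips with 3 to 60 N. Pads are 16 mm wide; open, the fingers measure 119 mm over their backs; the gripper's body (75 mm by 177 mm) begins 78 mm behind the grasp point.
Start: joints at [1.169, 0.628, 0.038, 1.517, -0.027, 0.996, -0.02], TCP at [214.212, -613.701, 404.678] pointing down, gripper open.
Joint ranges: [-3.06, 3.06], [-0.37, 2.12], [-1.25, 1.32], [0.18, 2.47], [-1.1, 4.24], [0.23, 1.98], [-2.94, 2.94]. Speed limits (rad/s): [2.57, 2.57, 3.14, 3.14, 3.14, 3.14, 3.14].

INTERFACE

Orientations are given as a unit quaternion [x, y, z, w].
In Python, from workcell import robot, imaging gives the robot as it stands. The module is installed in compiled form; this text tells all that it offers.
- The arm moves only by the tool play_rows, never from a script. Its argument "increments" is a list of rows, each a list of 3 entries, a list of its own where there are three numbers: the shift along the world's x, y, z in units of 0.2 m (1.0 is 0.2 m), then the turn, a rotation vector about the world's x, y, z in units of 90 degrees (1.0 is 90 degrees), then the closure, from 0 (fully open) to 1 (shut). A call has 1 to 20 rows; each row is the pose to reach, as a shift and turn from the pose commanded when the call began; what a row does not reach only later rows make up. A row lasts 1/8 s, in which the tool goes at most 62.5 mm and 10.7 degrees, less where a joint would pass 70% of its speed; a pose out of reach is approached as far as the arm can. A call with a number of a shift or a turn outside -1 to 1 is refused whole. A call with a gripper value outside its range is refused whole. The fingers move at their own pace and stop on an object; "force" is the grip in N (left out, the last holds). Time passes only in rows, so rows that repeat a pose let the fingers close. It gives the time, the measured TCP pose, the force, the opening and the grip force at its end, in the units of the state.
- robot.observe(): the state, without advancing time (a new reading comes with each control period).
- imaging.capture(name): name is "scene" or "side" or "wrist"; returns a dict with "pixels" (384x512x3 uint8, blue, green, red), "intrinsics" (3x3 intrinsics, pixels), "k1" (the pictures are not rectified: a ray, as slopes to the right and down, at radius r is drawn at 1 + k1 r^2 times it, then the intrinsics apply), "R" (3x3) and "t" (3): a world point X has camera coordinates R X + t. Camera axes: x right, y down, z forward; pixel columns grow to the right and rows downward; lengths in mm; the calibration is good to about 2 mm. A picture is of the moment at which its call begins. There is no depth.
- robot.close_job(): hands the job in; it is judged then, once.
Trained networks look in a picture, given as the dict that the camera call returned (one of the last four; its "shot" number tells which), for a name from the list of things; names that differ only in an ending like _2 or _b are one class to them, and where a whole thing is asked for, a point or a joint stands for the part that bears it (a point fixed in the world has none). Each returns a list of dicts, best first, with "conf" (0 to 1); they miss things now and then, are a little off and sometimes report something else, mostly with a low value. They report only what shows in the picture. A call takes as long as a camera call. They do not tell look-alikes from the thing itself.
- imaging.cut_out(query, picture): "region" (384x512 bool, what is visible of it).
- imaging.place_of(query, picture): "position" ([x, y, z] in mm, in world coordinates, good to about 4 mm: a listed point, or the origin of a listed thing).
The state is a dict: "time": time; "joints": joint angles; "qd": joint speeds; "joint_torque": joint torques, N m; "tcp_pos": TCP position; "ee_rot": TCP orientation; "contact_force": force on the tool from outside, world axes, zero at the start; "wrist_torque": the same for the moment, N m; "finger_gap": opening from 0.0 (shut) to 1.0 (fully open); "finger_force": force on a finger pad.
Only numpy, scipy, OpenCV 4.12 (cv2) and the standard library are available. Lean on these libraries where they do the work, as an engineer would, in place of code of your own. Each camera call takes 0.05 s, during which the arm holds its last target. There are 200 camera calls.

TASK

Make up the parts kits for the two alternator overhauls: the bright new V-belt pulley and the large black-sealed bearing go in the red tray; the dark ribbed pulley, the small green-sealed bearing and the brush holder go in the blue tray. Give each part a compartment of its own (any one in its tray) and set it down flat, the same way up as it lies now, without dropping it. Leave the rusty old pulley, the white egg cup and the spring where they are.

Things in the scene. Friction and masses are not known exactly. Their poses are not given: they have to be found in the camera images.
- red_tray: Red folded sheet-steel tray, 250 (x) x 116 (y) x 18 mm high, fixed to the bench; walls and floor 3 mm. Two cross walls (top 16 mm above the bench) part it into three equal compartments in a row along its x axis, each 79 (x) x 110 (y) mm inside, centred at x = -82.3, 0 and +82.3 mm, y = 0. Origin: centre of the underside; the inner floor is at z = +3 mm; z up.
- blue_tray: Blue folded sheet-steel tray, 250 (x) x 116 (y) x 18 mm high, fixed to the bench; walls and floor 3 mm. Two cross walls (top 16 mm above the bench) part it into three equal compartments in a row along its x axis, each 79 (x) x 110 (y) mm inside, centred at x = -82.3, 0 and +82.3 mm, y = 0. Origin: centre of the underside; the inner floor is at z = +3 mm; z up.
- v_pulley: Bright silver aluminium V-belt pulley lying flat, one deep V groove round its middle: 58 mm diameter, 24 mm high, flanges 6 mm thick at top and bottom, 17 mm bore, 0.26 kg. Origin: centre of the underside, z up; stands or lies level on the bench at the start.
- ribbed_pulley: Dark iron-grey multi-rib belt pulley standing on its end, fine grooves round it and a brass bush in its 17 mm bore: 52 mm diameter, 36 mm high, 0.33 kg. Origin: centre of the underside, z up; stands or lies level on the bench at the start.
- large_bearing: Large ball bearing lying flat: steel rings with a black seal between them, 47 mm diameter, 17 mm bore, 14 mm high, 0.11 kg. Origin: centre of the underside, z up; stands or lies level on the bench at the start.
- small_bearing: Small ball bearing lying flat: steel rings with a green seal between them, 35 mm diameter, 15 mm bore, 11 mm high, 0.045 kg. Origin: centre of the underside, z up; stands or lies level on the bench at the start.
- brush_holder: Alternator brush holder lying flat: black plastic block with a finned aluminium heat sink on top and two dark carbon brushes sticking out at its +x end. 30 mm wide (y), 56 mm long (x from -26 to +30 mm), 20 mm high; the 30 mm wide block with parallel sides to grip runs from x = -26 to +14 mm, 0.06 kg. Origin: centre of the underside, z up; stands or lies level on the bench at the start.
- old_pulley: Worn-out rust-brown V-belt pulley lying flat, 60 mm diameter, 22 mm high; belongs to no kit and stays. Origin: centre of the underside, z up; stands or lies level on the bench at the start.
- egg_cup: White china egg cup, 47 mm diameter, 50 mm high, on a narrower foot; stays. Origin: centre of the underside, z up; stands or lies level on the bench at the start.
- spring: Dark steel coil spring lying on its side along its x axis, 58 mm long, 21 mm diameter; it does not roll; stays. Origin: centre of the underside, z up; stands or lies level on the bench at the start.
Things that resemble listed ones, but are neither listed nor needed, are in the scene too. Leave any orange or purple look-alike of the small_bearing alone. Leave any orange or pink look-alike of the brush_holder alone.

How it is judged (in metres and radians):
At the end, for the whole second after the job is handed in: Every part alone in a compartment of its tray (centre within 30 mm along, 45 mm across), flat on the floor (4 mm, tilt under 0.12 rad), same way up, released, at rest (under 0.02 m/s); old pulley, egg cup and spring within 25 mm of where they lay (y of v_pulley in the frame of red_tray between -0.045 and 0.045 m and z of v_pulley in the frame of red_tray between 0 and 0.007 m and angle between each of v_pulley, large_bearing, ribbed_pulley, small_bearing, brush_holder's own z axis and vertical below 0.12 rad and linear speed of each of v_pulley, large_bearing, ribbed_pulley, small_bearing, brush_holder below 0.02 m/s and contact force between each of v_pulley, large_bearing, ribbed_pulley, small_bearing, brush_holder and the fingers below 0.05 N and y of large_bearing in the frame of red_tray between -0.045 and 0.045 m and z of large_bearing in the frame of red_tray between 0 and 0.007 m and ((x of v_pulley in the frame of red_tray between -0.1123 and -0.0523 m and x of large_bearing in the frame of red_tray between -0.03 and 0.03 m) or (x of v_pulley in the frame of red_tray between -0.1123 and -0.0523 m and x of large_bearing in the frame of red_tray between 0.0523 and 0.1123 m) or (x of v_pulley in the frame of red_tray between -0.03 and 0.03 m and x of large_bearing in the frame of red_tray between -0.1123 and -0.0523 m) or (x of v_pulley in the frame of red_tray between -0.03 and 0.03 m and x of large_bearing in the frame of red_tray between 0.0523 and 0.1123 m) or (x of v_pulley in the frame of red_tray between 0.0523 and 0.1123 m and x of large_bearing in the frame of red_tray between -0.1123 and -0.0523 m) or (x of v_pulley in the frame of red_tray between 0.0523 and 0.1123 m and x of large_bearing in the frame of red_tray between -0.03 and 0.03 m)) and y of ribbed_pulley in the frame of blue_tray between -0.045 and 0.045 m and z of ribbed_pulley in the frame of blue_tray between 0 and 0.007 m and y of small_bearing in the frame of blue_tray between -0.045 and 0.045 m and z of small_bearing in the frame of blue_tray between 0 and 0.007 m and y of brush_holder in the frame of blue_tray between -0.045 and 0.045 m and z of brush_holder in the frame of blue_tray between 0 and 0.007 m and ((x of ribbed_pulley in the frame of blue_tray between -0.1123 and -0.0523 m and x of small_bearing in the frame of blue_tray between -0.03 and 0.03 m and x of brush_holder in the frame of blue_tray between 0.0523 and 0.1123 m) or (x of ribbed_pulley in the frame of blue_tray between -0.1123 and -0.0523 m and x of small_bearing in the frame of blue_tray between 0.0523 and 0.1123 m and x of brush_holder in the frame of blue_tray between -0.03 and 0.03 m) or (x of ribbed_pulley in the frame of blue_tray between -0.03 and 0.03 m and x of small_bearing in the frame of blue_tray between -0.1123 and -0.0523 m and x of brush_holder in the frame of blue_tray between 0.0523 and 0.1123 m) or (x of ribbed_pulley in the frame of blue_tray between -0.03 and 0.03 m and x of small_bearing in the frame of blue_tray between 0.0523 and 0.1123 m and x of brush_holder in the frame of blue_tray between -0.1123 and -0.0523 m) or (x of ribbed_pulley in the frame of blue_tray between 0.0523 and 0.1123 m and x of small_bearing in the frame of blue_tray between -0.1123 and -0.0523 m and x of brush_holder in the frame of blue_tray between -0.03 and 0.03 m) or (x of ribbed_pulley in the frame of blue_tray between 0.0523 and 0.1123 m and x of small_bearing in the frame of blue_tray between -0.03 and 0.03 m and x of brush_holder in the frame of blue_tray between -0.1123 and -0.0523 m)) and distance of each of old_pulley, egg_cup, spring from where it was at the start of the episode below 0.025 m); the robot touches nothing.
It fails at once if the old pulley, egg cup or spring was shifted by more than 25 mm (distance of any of old_pulley, egg_cup, spring from where it was at the start of the episode above 0.025 m).
It fails at once if a part was dropped (moving at over 0.7 m/s, as after a fall of 25 mm, with no finger on it) ((contact force between v_pulley and the fingers below 0.05 N and linear speed of v_pulley above 0.7 m/s) or (contact force between large_bearing and the fingers below 0.05 N and linear speed of large_bearing above 0.7 m/s) or (contact force between ribbed_pulley and the fingers below 0.05 N and linear speed of ribbed_pulley above 0.7 m/s) or (contact force between small_bearing and the fingers below 0.05 N and linear speed of small_bearing above 0.7 m/s) or (contact force between brush_holder and the fingers below 0.05 N and linear speed of brush_holder above 0.7 m/s)).
It also fails if it takes over 102 s, if anything falls off the work surface, if the arm or the gripper's body presses on something with over 40 N, if the wrist force passes 120 N, or if a joint passes its speed limit or range.

## Working session

There is one attempt and no reset: what is moved stays moved. The work goes in short steps, Python scripts to look and compute and a tool call to move; the robot and the scene stay as the last step left them, time stands still between calls to the robot, and variables do not carry over. Pictures are saved under pics/ and viewed, at most 14 in all, crops included, and the job is handed in when it is done.

Besides the shell and the picture viewer there is one more tool, called after "Request:" by a JSON object that holds its "name" and its "arguments". play_rows: Moves the arm, as the interface text tells. Shifts and turns lie within -1 to 1; 1 stands for 0.2 m of shift or 90 degrees of turn. Its arguments: {"type":"object","properties":{"increments":{"type":"array","items":{"type":"array"}},"force":{"type":"number"}},"required":["increments"]}

```bash
mkdir -p pics; cat > h.py <<'E'
import numpy as np, cv2
from workcell import robot, imaging
def shot(n,f=None):
    p=imaging.capture(n)
    if f: cv2.imwrite('pics/'+f,p['pixels'])
    return p
def ray(p,u,v):
    K=np.array(p['intrinsics']);R=np.array(p['R']);t=np.array(p['t']).ravel()
    d=np.array([(u-K[0,2])/K[0,0],(v-K[1,2])/K[1,1]]);s=d.copy()
    for _ in range(20): s=d/(1+p['k1']*(s@s))
    return -R.T@t, R.T@np.array([s[0],s[1],1])
def at(p,u,v,z):
    c,d=ray(p,u,v); return c+d*(z-c[2])/d[2]
def proj(p,X):
    K=np.array(p['intrinsics']);c=np.array(p['R'])@np.array(X,float)+np.array(p['t']).ravel()
    s=c[:2]/c[2]; s=s*(1+p['k1']*(s@s)); return K[0,0]*s[0]+K[0,2],K[1,1]*s[1]+K[1,2]
E
python3 - <<'E'
from h import *
o=robot.observe();print({k:np.round(o[k],3) for k in ['time','tcp_pos','ee_rot','joints','finger_gap']})
a=shot('scene','sc.png');b=shot('side','si.png')
for p in (a,b):
    print('cam',np.round(ray(p,256,192)[0]))
    for q in "red_tray blue_tray v_pulley ribbed_pulley large_bearing small_bearing brush_holder old_pulley egg_cup spring".split():
        print(q,[(np.round(r['position']).tolist(),[round(x) for x in proj(p,r['position'])],round(r['conf'],2)) for r in imaging.place_of(q,p)[:4]])
E
```

```text
{'time': np.float64(0.0), 'tcp_pos': array([ 214.111, -613.433,  403.763]), 'ee_rot': array([ 0.986,  0.167, -0.   , -0.001]), 'joints': array([ 1.169,  0.629,  0.038,  1.518, -0.027,  0.996, -0.02 ]), 'finger_gap': np.float64(1.0)}
cam [1269. -542.  678.]
red_tray [([510.0, 303.0, 3.0], [350, 167], 0.61), ([564.0, -117.0, 3.0], [235, 233], 0.54)]
blue_tray [([470.0, -307.0, -3.0], [142, 245], 0.81)]
v_pulley [([672.0, 112.0, -2.0], [340, 222], 0.74)]
ribbed_pulley [([457.0, -122.0, 0.0], [210, 212], 0.88), ([503.0, 0.0, 1.0], [261, 204], 0.72)]
large_bearing [([610.0, 7.0, 1.0], [289, 224], 0.77)]
small_bearing [([428.0, 18.0, 6.0], [250, 186], 0.69), ([362.0, 65.0, 1.0], [251, 172], 0.67), ([506.0, 305.0, 2.0], [349, 167], 0.53), ([502.0, 1.0, 5.0], [261, 202], 0.44)]
brush_holder [([706.0, -5.0, 1.0], [312, 247], 0.91), ([549.0, 109.0, -4.0], [306, 199], 0.75), ([726.0, 264.0, 0.0], [399, 210], 0.63)]
old_pulley [([673.0, -110.0, -3.0], [265, 259], 0.83)]
egg_cup [([442.0, 118.0, 2.0], [283, 178], 0.53)]
spring [([565.0, -119.0, 2.0], [235, 233], 0.68)]
cam [335. 567. 534.]
red_tray [([506.0, 307.0, 2.0], [221, 321], 0.77)]
blue_tray [([469.0, -304.0, 0.0], [332, 140], 0.55), ([443.0, 118.0, -1.0], [294, 250], 0.47)]
v_pulley [([671.0, 113.0, 1.0], [193, 217], 0.61)]
ribbed_pulley [([454.0, -117.0, -2.0], [320, 180], 0.96)]
large_bearing [([606.0, -2.0, -1.0], [243, 193], 0.63)]
small_bearing [([505.0, 4.0, 3.0], [284, 204], 0.76), ([470.0, -303.0, 8.0], [332, 138], 0.59), ([424.0, 19.0, 3.0], [317, 218], 0.55), ([361.0, 62.0, -5.0], [342, 244], 0.5)]
brush_holder [([706.0, -2.0, 3.0], [205, 181], 0.76), ([720.0, 266.0, -2.0], [129, 264], 0.72), ([556.0, 108.0, -0.0], [243, 230], 0.64)]
old_pulley [([674.0, -110.0, -1.0], [237, 161], 0.78)]
egg_cup [([444.0, 115.0, -0.0], [294, 249], 0.9)]
spring [([570.0, -116.0, -3.0], [275, 170], 0.52)]
```

```bash
python3 -c "
import cv2
for n in('sc','si'): cv2.imwrite('pics/%s_b.png'%n,cv2.resize(cv2.imread('pics/%s.png'%n),(800,600),interpolation=cv2.INTER_CUBIC))"
```

```text
(no output)
```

View pics/sc_b.png

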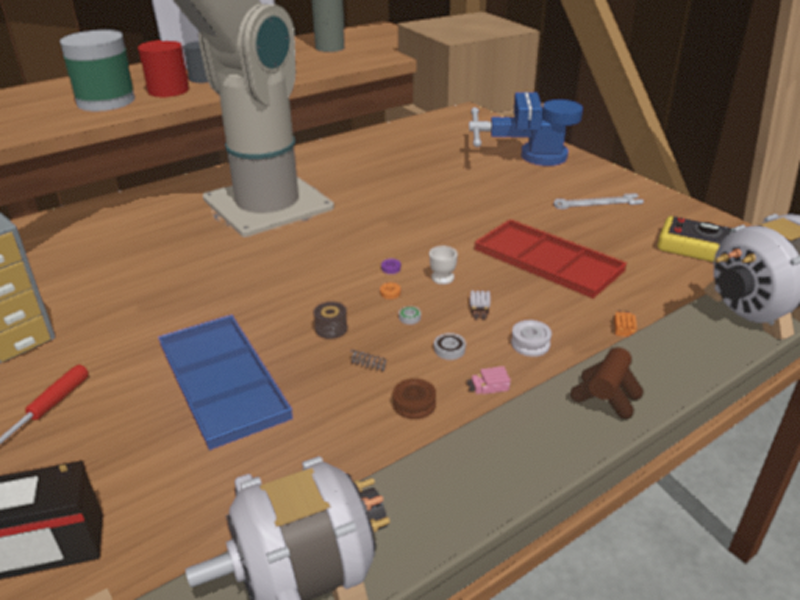

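View pics/si_b.png

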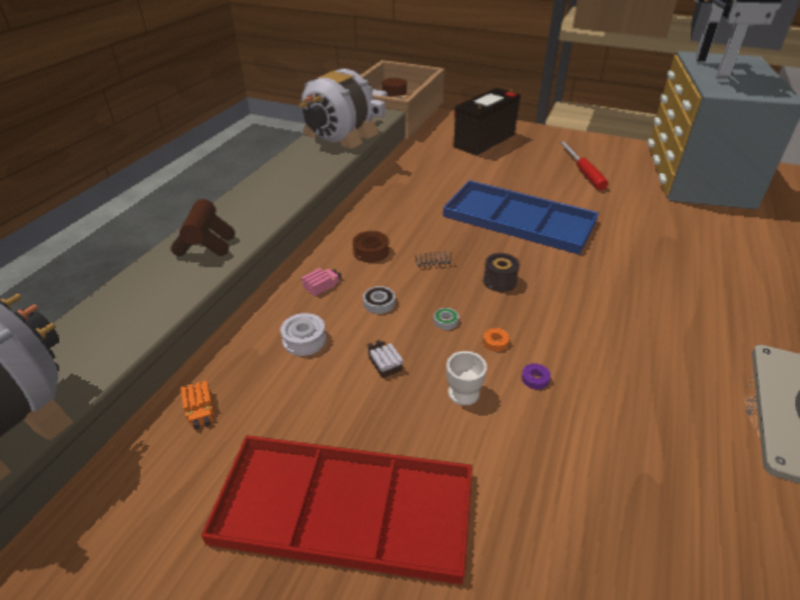

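Small_bearing candidates (800×600 scene view): green (410,314), orange (390,290) and purple (391,266). I choose green. Brush_holder candidates: black/aluminium (480,303), pink (490,380) and orange (625,322). I choose black/aluminium. V-pulley: bright (531,337) against rusty (414,397). I choose bright. The large bearing is at (450,346), the ribbed pulley at (330,319), the spring at (368,360) and the cup at (442,262).

I'll move the wrist camera over the parts for one close check.

Request:
{"name": "play_rows", "arguments": {"increments": [[[0.4,0.95,0],[0,0,0],0],[[0.4,0.95,0],[0,0,0],0],[[0.8,0.95,0],[0,0,0],0],[[0.8,0.95,0],[0,0,0],0],[[0.8,0.95,0],[0,0,0],0]]}}

```text
time: 1.72
tcp_pos: [378.8, -420.0, 404.9]
ee_rot: [0.985, 0.171, 0.002, -0.001]
contact_force: [-1.3, -0.2, -0.3]
finger_gap: 0.999
finger_force: 0.0
```

Request:
{"name": "play_rows", "arguments": {"increments": [[[0.8,0.95,0],[0,0,0],0],[[0.8,0.95,0],[0,0,0],0],[[0.8,0.95,0],[0,0,0],0],[[0.8,0.95,0],[0,0,0],0],[[0.8,0.95,0],[0,0,0],0]]}}

```text
time: 2.35
tcp_pos: [537.1, -229.1, 404.5]
ee_rot: [0.985, 0.171, 0.001, -0.001]
contact_force: [-1.0, -0.6, -0.0]
finger_gap: 1.001
finger_force: 0.0
```

Request:
{"name": "play_rows", "arguments": {"increments": [[[0,0.95,0.3],[0,0,0],0],[[0,0.95,0.3],[0,0,0],0],[[0,0.95,0.3],[0,0,0],0],[[0,0.95,0.3],[0,0,0],0],[[0,0.95,0.3],[0,0,0],0],[[0,0.95,0.3],[0,0,0],0]]}}

```text
time: 3.1
tcp_pos: [533.9, -46.6, 464.1]
ee_rot: [0.986, 0.165, -0.001, 0.001]
contact_force: [0.7, -0.6, -1.1]
finger_gap: 0.999
finger_force: 0.0
```

```bash
python3 - <<'E'
from h import *
o=robot.observe();print({k:np.round(o[k],3) for k in ['time','tcp_pos','ee_rot','joints','contact_force']})
a=shot('wrist','w1.png')
print('cam',np.round(ray(a,256,192)[0]),np.round(a['R'],2))
for q in "red_tray blue_tray v_pulley ribbed_pulley large_bearing small_bearing brush_holder old_pulley egg_cup spring".split():
    print(q,[(np.round(r['position']).tolist(),[round(x) for x in proj(a,r['position'])],round(r['conf'],2)) for r in imaging.place_of(q,a)[:4]])
H={'red_tray':18,'blue_tray':18,'v_pulley':24,'ribbed_pulley':36,'large_bearing':14,'small_bearing':11,'brush_holder':20}
for n in('scene','side'):
    p=shot(n)
    for q in('red_tray','blue_tray'):
        r=imaging.cut_out(q,p)
        if not r: print(n,q,'none');continue
        m=max(r,key=lambda e:e['region'].sum()*e['conf'])['region']
        c=max(cv2.findContours(m.astype('uint8'),0,2)[0],key=cv2.contourArea)[:,0]
        w=np.array([at(p,u,v,12)[:2] for u,v in c],np.float32)
        print(n,q,cv2.minAreaRect(w))
cv2.imwrite('pics/w1b.png',cv2.resize(a['pixels'],(800,600),interpolation=cv2.INTER_CUBIC))
E
```

```text
{'time': np.float64(3.1), 'tcp_pos': array([533.873, -46.568, 464.121]), 'ee_rot': array([ 0.986,  0.165, -0.001,  0.001]), 'joints': array([ 0.029,  0.398,  0.008,  1.758, -0.002,  0.987, -1.203]), 'contact_force': array([ 0.699, -0.639, -1.108])}
cam [602. -23. 444.] [[ 0.33 -0.95  0.  ]
 [-0.92 -0.31  0.25]
 [-0.23 -0.08 -0.97]]
red_tray [([506.0, 312.0, -3.0], [9, 105], 0.81)]
blue_tray [([474.0, -305.0, -5.0], [392, 253], 0.94)]
v_pulley [([673.0, 107.0, 2.0], [178, 33], 0.63)]
ribbed_pulley [([458.0, -117.0, 4.0], [280, 228], 0.77)]
large_bearing [([607.0, -0.0, 2.0], [239, 109], 0.57)]
small_bearing [([429.0, 16.0, 3.0], [193, 218], 0.76), ([501.0, -1.0, 5.0], [217, 179], 0.6), ([458.0, -116.0, 1.0], [280, 228], 0.43)]
brush_holder [([707.0, 1.0, 1.0], [262, 35], 0.87), ([559.0, 108.0, -1.0], [157, 117], 0.85)]
old_pulley [([676.0, -112.0, 4.0], [332, 87], 0.92), ([607.0, 2.0, 3.0], [237, 108], 0.36)]
egg_cup []
spring []
scene red_tray ((504.3175964355469, 310.68841552734375), (266.44732666015625, 141.0161895751953), 13.231834411621094)
scene blue_tray ((468.02838134765625, -303.74078369140625), (123.9280014038086, 279.4057922363281), 84.14395141601562)
side red_tray ((506.29705810546875, 311.973876953125), (255.2738494873047, 129.5119171142578), 13.478995323181152)
side blue_tray ((470.95184326171875, -301.5873718261719), (146.683349609375, 254.3935546875), 84.50995635986328)
```

View pics/w1b.png

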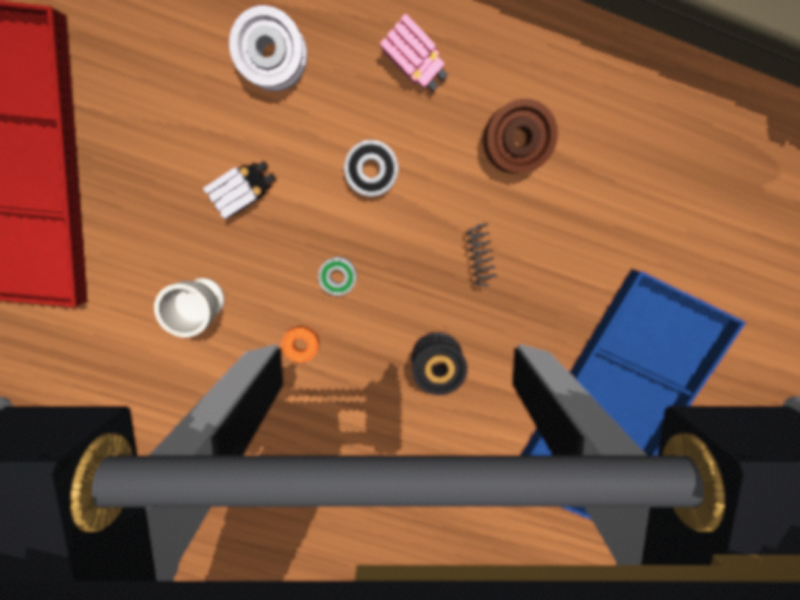

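The wrist view shows the right parts: green-sealed bearing (337,276), black-sealed bearing (371,168), black/aluminium brush holder (238,190), bright pulley (267,47), and ribbed pulley with brass bush (438,364). The orange ring (300,345) and pink holder (412,52) get left alone. Next I refine the positions.

```bash
cat > meas.py <<'E'
from h import *
H={'v_pulley':24,'ribbed_pulley':36,'large_bearing':14,'small_bearing':11,'brush_holder':20}
G={'v_pulley':(672,110),'ribbed_pulley':(456,-118),'large_bearing':(607,1),'small_bearing':(503,1),'brush_holder':(555,108)}
for n in('wrist','scene','side'):
    p=shot(n)
    for q in H:
        for e in imaging.cut_out(q,p):
            m=e['region'].astype('uint8')
            c=max(cv2.findContours(m,0,2)[0],key=cv2.contourArea)
            M=cv2.moments(cv2.convexHull(c)); 
            if M['m00']<1: continue
            w=at(p,M['m10']/M['m00'],M['m01']/M['m00'],H[q]/2)
            if np.hypot(*(w[:2]-G[q]))>25: continue
            s=''
            pr=[at(p,u,v,H[q]*.7)[:2] for u,v in c[:,0]]
            s=cv2.minAreaRect(np.array(pr,np.float32))
            print(n,q,np.round(w[:2],1),np.round(s[1]),round(s[2],1),round(e['conf'],2))
    if n=='wrist':
        cv2.imwrite('pics/br.png',cv2.resize(p['pixels'][90:155,110:200],(720,520),interpolation=cv2.INTER_CUBIC))
E
python3 meas.py
```

```text
wrist ribbed_pulley [ 457.7 -116.9] [64. 52.] 40.5 0.79
wrist large_bearing [608.9   3. ] [45. 42.] 19.2 0.72
wrist small_bearing [505.4   2.4] [32. 33.] 63.3 0.68
wrist brush_holder [554.1 109.1] [33. 61.] 50.3 0.7
scene v_pulley [666.5 113.3] [57. 89.] 45.4 0.67
scene ribbed_pulley [ 453.2 -116.3] [ 52. 104.] 58.6 0.83
scene large_bearing [604.6   4.4] [45. 62.] 52.8 0.62
scene small_bearing [500.5   3.5] [33. 43.] 54.1 0.68
scene brush_holder [548.9 110.2] [29. 78.] 50.4 0.73
side v_pulley [667.3 113.6] [57. 83.] 33.4 0.81
side ribbed_pulley [ 452.8 -115.6] [49. 96.] 11.6 0.73
side large_bearing [603.6   2.4] [43. 60.] 25.4 0.53
side small_bearing [500.   3.] [31. 43.] 19.8 0.52
side brush_holder [546.6 113. ] [36. 59.] 46.4 0.61
```

View pics/br.png

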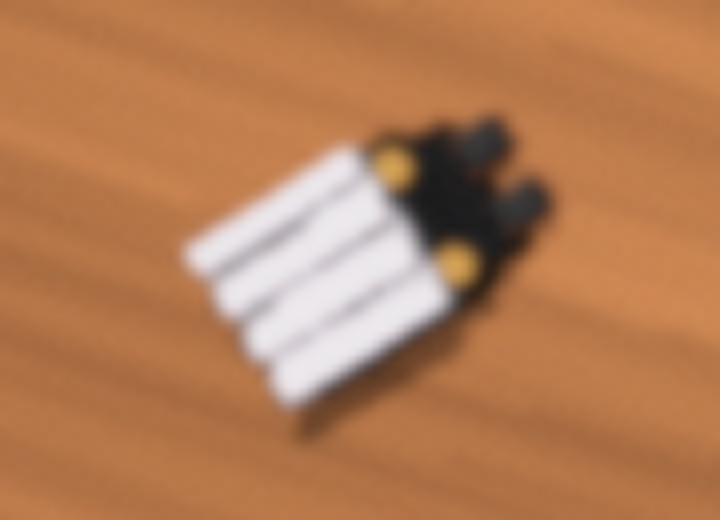

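```bash
python3 - <<'E'
from h import *
p=shot('wrist')
f=lambda x,y,z:at(p,110+x/8,90+y/8,z)[:2]
for a,b in (((190,250),(345,150)),((290,405),(452,305))):
    A,B=f(*a,20),f(*b,20);print(A,B,np.degrees(np.arctan2(*(B-A)[::-1])))
print('brush tips',f(490,130,10),f(537,195,10))
o=robot.observe();print(o['tcp_pos'],o['time'])
for n in('v_pulley','brush_holder','large_bearing'):
  print(n,[np.round(r['position'],1) for r in imaging.place_of(n,p)[:2]])
E
```

```text
[544.36000302 134.21546421] [569.1692365  113.26135389] -40.184748576260496
[524.46662127 111.61734614] [550.26577817  89.41254146] -40.71790264943437
brush tips [579.94109232  93.49676118] [572.11475266  82.86915198]
[534.21772967 -43.72303411 464.67705072] 4.9
v_pulley [array([670.2, 108.9,  -0.7])]
brush_holder [array([ 5.555e+02,  1.081e+02, -1.000e-01]), array([705.2,   1.3,  -1. ])]
large_bearing [array([607.1,  -0. ,   0.9]), array([ 567. , -123.6,    2.4])]
```

Request:
{"name": "play_rows", "arguments": {"increments": [[[-0.16,0.235,0],[0,0,-0.276],0.3],[[-0.16,0.235,-0.3],[0,0,-0.276],0.3],[[-0.16,0.235,-0.6],[0,0,-0.276],0.3],[[-0.16,0.235,-0.9],[0,0,-0.276],0.3],[[-0.16,0.235,-0.9],[0,0,-0.276],0.3],[[-0.16,0.235,-0.9],[0,0,-0.276],0.3]], "force": 15}}

```text
time: 5.8
tcp_pos: [503.1, 3.2, 286.3]
ee_rot: [0.999, -0.049, 0.001, -0.0]
contact_force: [0.1, 0.6, 1.1]
finger_gap: 0.701
finger_force: 0.0
```

```bash
python3 - <<'E'
from h import *
o=robot.observe();print({k:np.round(o[k],3) for k in ['time','tcp_pos','ee_rot','finger_gap']})
p=shot('wrist')
for q in('small_bearing','large_bearing'):
  print(q,[np.round(r['position'],1) for r in imaging.place_of(q,p)[:3]])
  for e in imaging.cut_out(q,p)[:3]:
    c=max(cv2.findContours(e['region'].astype('uint8'),0,2)[0],key=cv2.contourArea);M=cv2.moments(cv2.convexHull(c));
    print(np.round(at(p,M['m10']/M['m00'],M['m01']/M['m00'],8),1),np.round([M['m10']/M['m00'],M['m01']/M['m00']]))
cv2.imwrite('pics/w2.png',p['pixels'])
E
```

```text
{'time': np.float64(5.8), 'tcp_pos': array([503.132,   3.208, 286.312]), 'ee_rot': array([ 0.999, -0.049,  0.001, -0.   ]), 'finger_gap': np.float64(0.701)}
small_bearing [array([ 3.648e+02,  6.450e+01, -2.000e-01]), array([502.3,   3.6,   2.3]), array([4.262e+02, 1.530e+01, 1.000e-01])]
[505.3   2.    8. ] [255. 200.]
[431.3  15.9   8. ] [248. 276.]
[364.2  62.1   8. ] [209. 340.]
large_bearing [array([607.6,   1.6,   1.1])]
[609.3   2.7   8. ] [242.  76.]
```

View pics/w2.png

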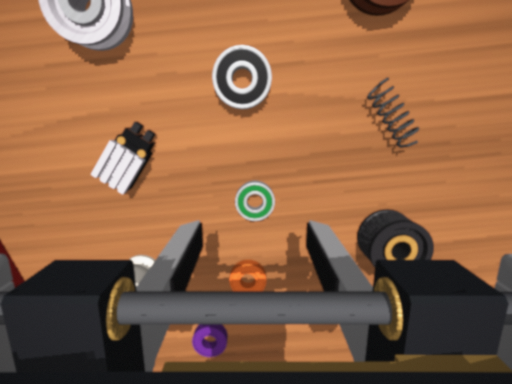

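The green bearing sits between the fingers at (255,200), measured at about (503.5,2.8). I descend, grip and lift.

Request:
{"name": "play_rows", "arguments": {"increments": [[[0.005,0,-0.25],[0,0,0],0.3],[[0.005,0,-0.38],[0,0,0],0.3],[[0.005,0,-0.42],[0,0,0],0.3],[[0.005,0,-0.42],[0,0,0],0.3],[[0.005,0,-0.42],[0,0,0],0.8],[[0.005,0,-0.42],[0,0,0],0.8],[[0.005,0,-0.42],[0,0,0],0.8],[[0.005,0,-0.42],[0,0,0],0.8],[[0.005,0,-0.38],[0,0,0],0.8],[[0.005,0,-0.2],[0,0,0],0.8],[[0.005,0,0],[0,0,0],0.8],[[0.005,0,0],[0,0,0],0.8]], "force": 15}}

```text
time: 7.55
tcp_pos: [504.2, 3.3, 287.4]
ee_rot: [0.999, -0.049, 0.003, -0.0]
contact_force: [-0.1, 0.4, 0.2]
finger_gap: 0.367
finger_force: 15.0
```

Request:
{"name": "play_rows", "arguments": {"increments": [[[0.03,-0.2,0],[0,0,0],0.8],[[0.06,-0.4,0],[0,0,0],0.8],[[0.09,-0.6,0],[0,0,0],0.8],[[0.12,-0.8,0],[0,0,0],0.8]]}}

```text
time: 8.05
tcp_pos: [526.9, -157.8, 283.7]
ee_rot: [0.999, -0.049, -0.001, -0.0]
contact_force: [0.6, 0.0, -1.6]
finger_gap: 0.366
finger_force: 15.0
```

Request:
{"name": "play_rows", "arguments": {"increments": [[[0.03,-0.2,0],[0,0,0],0.8],[[0.06,-0.4,0],[0,0,0],0.8],[[0.09,-0.6,0],[0,0,0],0.8],[[0.123,-0.777,0],[0,0,0],0.8],[[0.123,-0.777,0],[0,0,0],0.8],[[0.123,-0.777,-0.1],[0,0,0],0.8],[[0.123,-0.777,-0.1],[0,0,0],0.8]]}}

```text
time: 8.93
tcp_pos: [551.0, -310.4, 262.6]
ee_rot: [0.999, -0.048, -0.002, -0.002]
contact_force: [0.1, 1.4, -0.3]
finger_gap: 0.366
finger_force: 15.0
```

```bash
python3 - <<'E'
from h import *
o=robot.observe();print({k:np.round(o[k],3) for k in ['time','tcp_pos','ee_rot','finger_gap','joints']})
p=shot('wrist')
c=np.array([470,-304.]);a=np.radians(-5.7);X=np.array([np.cos(a),np.sin(a)]);Y=np.array([-X[1],X[0]])
im=p['pixels'].copy()
for s in(-1,1):
  for t in(-1,1):
    for s2 in (s*125,s*41.15):
      w=c+s2*X+t*58*Y;u=proj(p,[*w,18]);cv2.circle(im,(int(u[0]),int(u[1])),3,(0,255,255),1)
print(imaging.place_of('blue_tray',p)[:1])
cv2.imwrite('pics/w3.png',im)
E
```

```text
{'time': np.float64(8.925), 'tcp_pos': array([ 550.964, -310.374,  262.573]), 'ee_rot': array([ 0.999, -0.048, -0.002, -0.002]), 'finger_gap': np.float64(0.366), 'joints': array([ 0.462,  0.776,  0.012,  1.683, -0.014,  0.688, -1.186])}
[{'position': [471.4, -305.7, -6.0], 'conf': 0.93}]
```

View pics/w3.png

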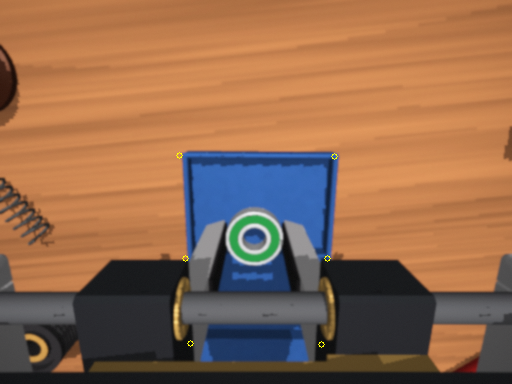

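The tray corners match the overlay and the bearing hangs over the +x compartment at (255,240). I set it down.

Request:
{"name": "play_rows", "arguments": {"increments": [[[0,0,-0.15],[0,0,0],0.8],[[0,0,-0.27],[0,0,0],0.8],[[0,0,-0.3],[0,0,0],0.8],[[0,0,-0.302],[0,0,0],0.8],[[0,0,-0.302],[0,0,0],0.8],[[0,0,-0.302],[0,0,0],0.45],[[0,0,-0.302],[0,0,0],0.45],[[0,0,-0.302],[0,0,0],0.45],[[0,0,-0.25],[0,0,0],0.45],[[0,0,-0.1],[0,0,0],0.45],[[0,0,0.1],[0,0,0],0.3],[[0,0,0.1],[0,0,0],0.3]]}}

```text
time: 10.52
tcp_pos: [553.0, -312.9, 288.6]
ee_rot: [0.999, -0.049, 0.003, 0.002]
contact_force: [0.8, 0.1, 0.6]
finger_gap: 0.691
finger_force: 0.0
```

```bash
python3 - <<'E'
from h import *
p=shot('wrist','w4.png');print([np.round(r['position'],1) for r in imaging.place_of('small_bearing',p)[:3]])
E
```

```text
[array([ 549.5, -310.9,    7.6])]
```

Request:
{"name": "play_rows", "arguments": {"increments": [[[-0.12,0.25,0],[0,0,0],0.05],[[-0.24,0.5,0],[0,0,0],0.05],[[-0.36,0.75,0],[0,0,0],0.05],[[-0.48,0.975,0],[0,0,0],0.05],[[-0.48,0.975,0],[0,0,0],0.05],[[-0.48,0.975,0],[0,0,0],0.05]]}}

```text
time: 11.38
tcp_pos: [456.1, -117.6, 284.3]
ee_rot: [0.999, -0.049, -0.0, 0.0]
contact_force: [-0.3, -1.3, 0.3]
finger_gap: 0.954
finger_force: 0.0
```

```bash
python3 - <<'E'
from h import *
p=shot('wrist');print(robot.observe()['tcp_pos'],[np.round(r['position'],1) for r in imaging.place_of('ribbed_pulley',p)[:2]])
for e in imaging.cut_out('ribbed_pulley',p)[:1]:
    c=max(cv2.findContours(e['region'].astype('uint8'),0,2)[0],key=cv2.contourArea)[:,0]
    M=cv2.moments(cv2.convexHull(c)); print(at(p,M['m10']/M['m00'],M['m01']/M['m00'],18), c.min(0),c.max(0))
E
```

```text
[ 456.33725751 -118.1029005   284.33241807] [array([ 4.567e+02, -1.139e+02,  4.000e-01])]
[ 455.61632668 -116.04858676   18.        ] [220 171] [284 240]
```

Request:
{"name": "play_rows", "arguments": {"increments": [[[0,0.005,-0.2],[0,0,0],0.05],[[0,0.005,-0.36],[0,0,0],0.05],[[0,0.005,-0.4],[0,0,0],0.05],[[0,0.005,-0.4],[0,0,0],0.05],[[0,0.005,-0.4],[0,0,0],0.7],[[0,0.005,-0.4],[0,0,0],0.7],[[0,0.005,-0.4],[0,0,0],0.7],[[0,0.005,-0.4],[0,0,0],0.7],[[0,0.005,-0.4],[0,0,0],0.7],[[0,0.005,-0.36],[0,0,0],0.7],[[0,0.005,-0.2],[0,0,0],0.7],[[0,0.005,0],[0,0,0],0.7],[[0,0.005,0],[0,0,0],0.7]], "force": 35}}

```text
time: 13.15
tcp_pos: [456.5, -116.4, 286.9]
ee_rot: [0.999, -0.049, 0.003, 0.0]
contact_force: [-0.1, -0.4, -3.6]
finger_gap: 0.549
finger_force: 35.0
```

Request:
{"name": "play_rows", "arguments": {"increments": [[[0.02,-0.24,0],[0,0,0],0.7],[[0.04,-0.48,0],[0,0,0],0.7],[[0.055,-0.72,0],[0,0,0],0.7],[[0.07,-0.9,0],[0,0,0],0.7],[[0.07,-0.942,0],[0,0,0],0.7],[[0.07,-0.942,0],[0,0,0],0.7],[[0.07,-0.942,-0.15],[0,0,0],0.7],[[0.07,-0.942,-0.3],[0,0,0],0.7],[[0.07,-0.942,-0.37],[0,0,0],0.7],[[0.07,-0.942,-0.383],[0,0,0],0.7],[[0.07,-0.942,-0.383],[0,0,0],0.7],[[0.07,-0.942,-0.383],[0,0,0],0.27],[[0.07,-0.942,-0.383],[0,0,0],0.27],[[0.07,-0.942,-0.383],[0,0,0],0.27],[[0.07,-0.942,-0.3],[0,0,0],0.27],[[0.07,-0.942,-0.1],[0,0,0],0.27],[[0.07,-0.942,0],[0,0,0],0.27],[[0.07,-0.942,0],[0,0,0],0.27]]}}

```text
time: 15.4
tcp_pos: [470.4, -304.9, 287.1]
ee_rot: [0.999, -0.049, 0.002, 0.001]
contact_force: [-0.1, -0.3, -0.3]
finger_gap: 0.73
finger_force: 0.0
```

```bash
python3 - <<'E'
from h import *
p=shot('wrist','w5.png')
for q in('ribbed_pulley','small_bearing'):print([np.round(r['position'],1) for r in imaging.place_of(q,p)[:3]])
E
```

```text
[array([ 473.2, -302.4,    3.4])]
[array([ 551.7, -315.7,    7.1])]
```

View pics/w5.png

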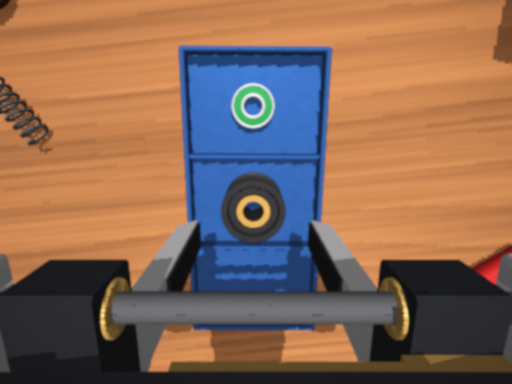

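Both parts sit centred in their compartments: bearing (253,105), pulley (253,208). Next is the brush holder.

Request:
{"name": "play_rows", "arguments": {"increments": [[[0.05,0.3,0],[0,0,0],0.2],[[0.1,0.6,0],[0,0,0],0.2],[[0.15,0.9,0],[0,0,0],0.2],[[0.2,1.0,0],[0,0,0],0.2]]}}

```text
time: 16.05
tcp_pos: [509.6, -99.9, 283.5]
ee_rot: [0.999, -0.046, -0.002, -0.001]
contact_force: [-0.2, -0.7, -0.6]
finger_gap: 0.798
finger_force: 0.0
```

Request:
{"name": "play_rows", "arguments": {"increments": [[[0.05,0.3,0],[0,0,-0.1],0.2],[[0.1,0.6,0],[0,0,-0.2],0.2],[[0.15,0.9,0],[0,0,-0.3],0.2],[[0.19,1.0,0],[0,0,-0.387],0.2]]}}

```text
time: 16.55
tcp_pos: [547.3, 100.6, 283.3]
ee_rot: [0.939, -0.345, -0.001, -0.0]
contact_force: [0.7, 0.3, 0.3]
finger_gap: 0.801
finger_force: 0.0
```

Request:
{"name": "play_rows", "arguments": {"increments": [[[0,0.08,0],[0,0,0],0.2],[[0,0.08,0],[0,0,0],0.2],[[0,0.08,0],[0,0,0],0.2]]}}

```text
time: 16.92
tcp_pos: [547.6, 109.8, 284.5]
ee_rot: [0.938, -0.346, -0.0, 0.001]
contact_force: [0.3, -0.5, 0.6]
finger_gap: 0.802
finger_force: 0.0
```

```bash
python3 - <<'E'
from h import *
o=robot.observe();print({k:np.round(o[k],3) for k in ['time','tcp_pos','ee_rot','finger_gap']})
p=shot('wrist','w6.png')
print([np.round(r['position'],1) for r in imaging.place_of('brush_holder',p)[:3]])
im=p['pixels'].copy()
for z in(0,20):
  u=proj(p,[547.8,111.5,z]);cv2.circle(im,(int(u[0]),int(u[1])),2,(0,255,255),-1)
cv2.imwrite('pics/w6.png',im)
E
```

```text
{'time': np.float64(16.925), 'tcp_pos': array([547.556, 109.751, 284.512]), 'ee_rot': array([ 0.938, -0.346, -0.   ,  0.001]), 'finger_gap': np.float64(0.802)}
[array([555.2, 107.6,  -1.9])]
```

View pics/w6.png

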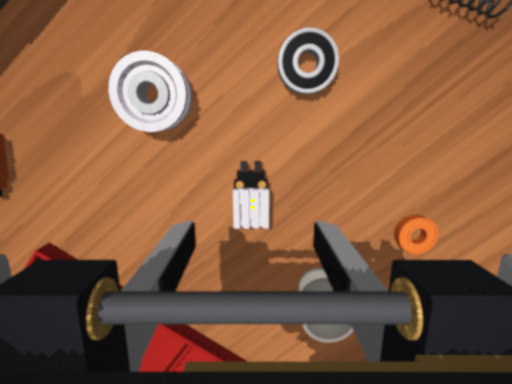

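The brush holder is square between the fingers and the grasp mark is on its fins at (252,203). I grip and lift.

Request:
{"name": "play_rows", "arguments": {"increments": [[[0,0,-0.2],[0,0,0],0.2],[[0,0,-0.36],[0,0,0],0.2],[[0,0,-0.41],[0,0,0],0.2],[[0,0,-0.41],[0,0,0],0.2],[[0,0,-0.41],[0,0,0],0.85],[[0,0,-0.41],[0,0,0],0.85],[[0,0,-0.41],[0,0,0],0.85],[[0,0,-0.41],[0,0,0],0.85],[[0,0,-0.41],[0,0,0],0.85],[[0,0,-0.36],[0,0,0],0.85],[[0,0,-0.2],[0,0,0],0.85],[[0,0,0],[0,0,0],0.85],[[0,0,0],[0,0,0],0.85]], "force": 20}}

```text
time: 18.65
tcp_pos: [549.0, 111.5, 287.8]
ee_rot: [0.938, -0.346, 0.003, -0.002]
contact_force: [-0.1, -0.4, -0.8]
finger_gap: 0.319
finger_force: 20.0
```

Request:
{"name": "play_rows", "arguments": {"increments": [[[-0.07,-0.2,0],[0,0,0.1],0.85],[[-0.14,-0.45,0],[0,0,0.2],0.85],[[-0.2,-0.7,0],[0,0,0.3],0.85],[[-0.25,-0.8,0],[0,0,0.387],0.85]]}}

```text
time: 19.15
tcp_pos: [496.5, -51.8, 284.1]
ee_rot: [0.999, -0.049, -0.001, 0.001]
contact_force: [0.1, 0.8, -0.8]
finger_gap: 0.313
finger_force: 20.0
```

Request:
{"name": "play_rows", "arguments": {"increments": [[[-0.1,-0.25,0],[0,0,0],0.85],[[-0.2,-0.5,0],[0,0,0],0.85],[[-0.3,-0.8,0],[0,0,0],0.85]]}}

```text
time: 19.52
tcp_pos: [437.2, -208.5, 284.1]
ee_rot: [0.999, -0.048, -0.0, -0.0]
contact_force: [1.0, -0.9, -0.2]
finger_gap: 0.316
finger_force: 20.0
```

Request:
{"name": "play_rows", "arguments": {"increments": [[[-0.15,-0.2,0],[0,0,0],0.85],[[-0.26,-0.4,0],[0,0,0],0.85],[[-0.284,-0.435,0],[0,0,0],0.85],[[-0.284,-0.435,0],[0,0,0],0.85],[[-0.284,-0.435,0],[0,0,0],0.85]]}}

```text
time: 20.15
tcp_pos: [382.1, -293.3, 284.5]
ee_rot: [0.999, -0.048, 0.0, -0.001]
contact_force: [-0.6, 0.0, -0.6]
finger_gap: 0.319
finger_force: 20.0
```

```bash
python3 - <<'E'
from h import *
o=robot.observe();print({k:np.round(o[k],3) for k in ['time','tcp_pos','ee_rot','finger_gap','finger_force','joints']})
p=shot('wrist','w7.png')
E
```

```text
{'time': np.float64(20.15), 'tcp_pos': array([ 382.123, -293.316,  284.457]), 'ee_rot': array([ 0.999, -0.048,  0.   , -0.001]), 'finger_gap': np.float64(0.319), 'finger_force': np.float64(20.0), 'joints': array([ 0.607,  0.585, -0.015,  2.089,  0.016,  0.468, -1.085])}
```

View pics/w7.png

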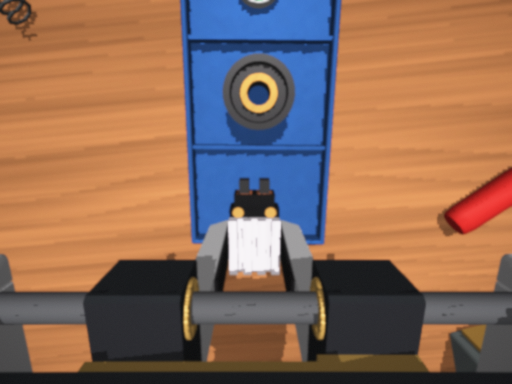

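The holder is level and square over the −x compartment, with its brushes at (255,188) well short of the cross wall. I set it down.

Request:
{"name": "play_rows", "arguments": {"increments": [[[0,0,-0.15],[0,0,0],0.85],[[0,0,-0.32],[0,0,0],0.85],[[0,0,-0.38],[0,0,0],0.85],[[0,0,-0.394],[0,0,0],0.85],[[0,0,-0.394],[0,0,0],0.85],[[0,0,-0.394],[0,0,0],0.48],[[0,0,-0.394],[0,0,0],0.48],[[0,0,-0.394],[0,0,0],0.48],[[0,0,-0.3],[0,0,0],0.48],[[0,0,-0.1],[0,0,0],0.48],[[0,0,0],[0,0,0],0.48],[[0,0,0],[0,0,0],0.3]]}}

```text
time: 21.7
tcp_pos: [381.6, -295.1, 286.0]
ee_rot: [0.999, -0.049, 0.001, 0.001]
contact_force: [-0.5, 0.4, -0.0]
finger_gap: 0.588
finger_force: 0.0
```

```bash
python3 - <<'E'
from h import *
p=shot('wrist','w8.png')
print([np.round(r['position'],1) for r in imaging.place_of('brush_holder',p)[:3]])
p=shot('scene')
for q in('v_pulley','large_bearing','brush_holder'):print(q,[np.round(r['position'],1) for r in imaging.place_of(q,p)[:3]])
E
```

```text
[array([ 388.6, -299.8,    5. ])]
v_pulley [array([ 6.712e+02,  1.157e+02, -1.000e-01])]
large_bearing [array([611.8,   6.4,   2.3])]
brush_holder [array([ 387.9, -293.1,   -3.2]), array([724.3, 263.2,  -2. ]), array([ 469.7, -310.1,   -3.2])]
```

View pics/w8.png

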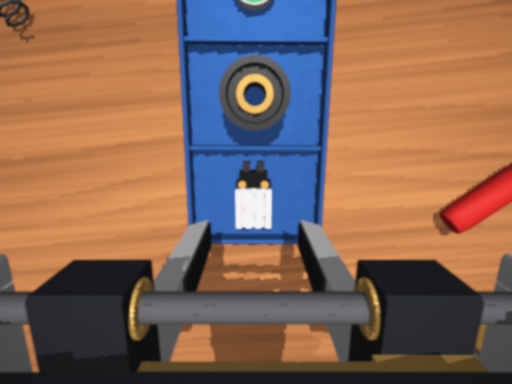

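The brush holder lies flat in its compartment at (253,205), so the blue kit is done. Next is the large bearing.

Request:
{"name": "play_rows", "arguments": {"increments": [[[0.2,0.2,0],[0,0,0],0.2],[[0.4,0.45,0],[0,0,0],0.2],[[0.6,0.7,0],[0,0,0],0.2],[[0.6,0.8,0],[0,0,0.1],0.2]]}}

```text
time: 22.5
tcp_pos: [504.1, -130.5, 283.9]
ee_rot: [0.999, 0.035, 0.001, -0.001]
contact_force: [-0.8, -1.0, 0.3]
finger_gap: 0.8
finger_force: 0.0
```

Request:
{"name": "play_rows", "arguments": {"increments": [[[0.2,0.25,0],[0,0,0.1],0.2],[[0.4,0.5,0],[0,0,0.111],0.2],[[0.53,0.69,0],[0,0,0.111],0.2],[[0.53,0.69,0],[0,0,0.111],0.2],[[0.53,0.69,0],[0,0,0.111],0.2],[[0.53,0.69,0],[0,0,0.111],0.2]]}}

```text
time: 23.25
tcp_pos: [606.5, 1.4, 284.3]
ee_rot: [0.993, 0.115, -0.001, 0.0]
contact_force: [0.4, 0.4, 0.4]
finger_gap: 0.798
finger_force: 0.0
```

```bash
python3 - <<'E'
from h import *
p=shot('wrist');o=robot.observe();print(o['tcp_pos'],o['ee_rot'])
for q,z in(('large_bearing',10),('v_pulley',18)):
  print([np.round(r['position'],1) for r in imaging.place_of(q,p)[:2]])
  for e in imaging.cut_out(q,p)[:1]:
    c=max(cv2.findContours(e['region'].astype('uint8'),0,2)[0],key=cv2.contourArea)[:,0]
    M=cv2.moments(cv2.convexHull(c)); print(at(p,M['m10']/M['m00'],M['m01']/M['m00'],z), c.min(0),c.max(0))
E
```

```text
[606.64328759   1.4489057  284.48018158] [ 9.93328166e-01  1.15320030e-01 -5.38538911e-04  3.94378182e-04]
[array([604.8,  -1.6,   1. ])]
[608.87783459   2.54098268  10.        ] [226 172] [279 227]
[array([669.7, 107.5,  -0.8])]
[671.0379932  112.52435068  18.        ] [92 56] [176 135]
```

Request:
{"name": "play_rows", "arguments": {"increments": [[[0,0,-0.2],[0,0,0],0.2],[[0,0,-0.37],[0,0,0],0.2],[[0,0,-0.415],[0,0,0],0.2],[[0,0,-0.415],[0,0,0],0.2],[[0,0,-0.415],[0,0,0],0.75],[[0,0,-0.415],[0,0,0],0.75],[[0,0,-0.415],[0,0,0],0.75],[[0,0,-0.415],[0,0,0],0.75],[[0,0,-0.37],[0,0,0],0.75],[[0,0,-0.2],[0,0,0],0.75],[[0,0,0],[0,0,0],0.75],[[0,0,0],[0,0,0],0.75]], "force": 20}}

```text
time: 25.0
tcp_pos: [608.5, 3.2, 288.0]
ee_rot: [0.993, 0.116, 0.003, 0.0]
contact_force: [0.2, -0.0, -1.2]
finger_gap: 0.493
finger_force: 20.0
```

Request:
{"name": "play_rows", "arguments": {"increments": [[[-0.06,0.2,0],[0,0,0],0.75],[[-0.12,0.4,0],[0,0,0],0.75],[[-0.18,0.6,0],[0,0,0],0.75],[[-0.25,0.8,0],[0,0,0],0.75]]}}

```text
time: 25.5
tcp_pos: [556.4, 164.3, 283.7]
ee_rot: [0.993, 0.116, -0.001, 0.0]
contact_force: [0.0, 0.8, -0.4]
finger_gap: 0.492
finger_force: 20.0
```

Request:
{"name": "play_rows", "arguments": {"increments": [[[-0.07,0.2,0],[0,0,0],0.75],[[-0.14,0.4,0],[0,0,0],0.75],[[-0.2,0.6,0],[0,0,0],0.75],[[-0.255,0.737,0],[0,0,0],0.75],[[-0.255,0.737,0],[0,0,0],0.75],[[-0.255,0.737,0],[0,0,0],0.75]]}}

```text
time: 26.25
tcp_pos: [506.4, 309.3, 284.0]
ee_rot: [0.993, 0.116, -0.0, 0.001]
contact_force: [0.1, -0.2, -1.1]
finger_gap: 0.493
finger_force: 20.0
```

```bash
python3 - <<'E'
from h import *
o=robot.observe();print({k:np.round(o[k],3) for k in ['time','tcp_pos','ee_rot','finger_gap','joints']})
p=shot('wrist')
c=np.array([505.5,310.]);a=np.radians(13.3);X=np.array([np.cos(a),np.sin(a)]);Y=np.array([-X[1],X[0]])
im=p['pixels'].copy()
for s2 in(-125,-41.15,41.15,125):
  for t in(-1,1):
      u=proj(p,[*(c+s2*X+t*58*Y),18]);cv2.circle(im,(int(u[0]),int(u[1])),3,(0,255,255),1)
print(imaging.place_of('red_tray',p)[:1])
cv2.imwrite('pics/w9.png',im)
E
```

```text
{'time': np.float64(26.25), 'tcp_pos': array([506.444, 309.282, 284.017]), 'ee_rot': array([ 0.993,  0.116, -0.   ,  0.001]), 'finger_gap': np.float64(0.493), 'joints': array([-0.611,  0.701,  0.024,  1.787, -0.024,  0.656, -1.912])}
[{'position': [508.5, 310.9, -0.9], 'conf': 0.87}]
```

View pics/w9.png

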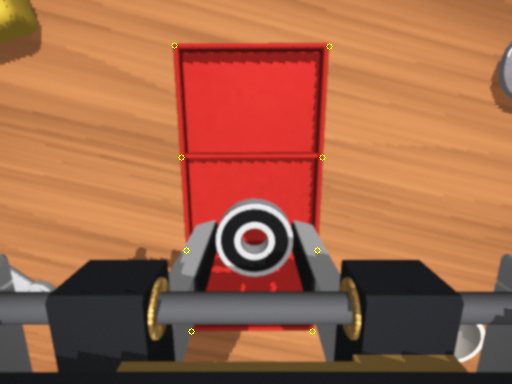

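The overlay fits the red tray and the bearing at (255,238) is over the centre compartment. I set it down.

Request:
{"name": "play_rows", "arguments": {"increments": [[[0,0,-0.15],[0,0,0],0.75],[[0,0,-0.32],[0,0,0],0.75],[[0,0,-0.385],[0,0,0],0.75],[[0,0,-0.398],[0,0,0],0.75],[[0,0,-0.398],[0,0,0],0.75],[[0,0,-0.398],[0,0,0],0.31],[[0,0,-0.398],[0,0,0],0.31],[[0,0,-0.398],[0,0,0],0.31],[[0,0,-0.3],[0,0,0],0.31],[[0,0,-0.1],[0,0,0],0.31],[[0,0,0],[0,0,0],0.31],[[0,0,0],[0,0,0],0.1]]}}

```text
time: 27.85
tcp_pos: [507.0, 311.0, 287.4]
ee_rot: [0.993, 0.117, 0.002, -0.001]
contact_force: [0.0, -0.5, 0.1]
finger_gap: 0.763
finger_force: 0.0
```

```bash
python3 - <<'E'
from h import *
p=shot('wrist')
print([np.round(r['position'],1) for r in imaging.place_of('large_bearing',p)[:3]])
E
```

```text
[array([507.3, 304.8,   3.5])]
```

Request:
{"name": "play_rows", "arguments": {"increments": [[[0.2,-0.25,0],[0,0,0],0.05],[[0.4,-0.5,0],[0,0,0],0.05],[[0.6,-0.75,0],[0,0,0],0.05],[[0.82,-0.99,0],[0,0,0],0.05],[[0.82,-0.99,0],[0,0,0],0.05],[[0.82,-0.99,0],[0,0,0],0.05],[[0.82,-0.99,0],[0,0,0],0.05]]}}

```text
time: 28.82
tcp_pos: [669.0, 114.9, 284.0]
ee_rot: [0.993, 0.118, -0.001, -0.001]
contact_force: [0.5, -0.2, 0.4]
finger_gap: 0.949
finger_force: 0.0
```

```bash
python3 - <<'E'
from h import *
p=shot('wrist');o=robot.observe();print(o['tcp_pos'],o['ee_rot'])
for q,z in(('v_pulley',14),):
  print([np.round(r['position'],1) for r in imaging.place_of(q,p)[:2]])
  for e in imaging.cut_out(q,p)[:1]:
    c=max(cv2.findContours(e['region'].astype('uint8'),0,2)[0],key=cv2.contourArea)[:,0]
    M=cv2.moments(cv2.convexHull(c)); print(at(p,M['m10']/M['m00'],M['m01']/M['m00'],z), c.min(0),c.max(0))
E
```

```text
[669.12768363 114.96471416 284.24934442] [ 9.92994369e-01  1.18157417e-01 -7.58270943e-04 -6.58676750e-04]
[array([670.4, 107.3,  -1. ])]
[670.15587335 111.81910806  14.        ] [223 168] [292 238]
```

Request:
{"name": "play_rows", "arguments": {"increments": [[[0,0,-0.2],[0,0,0],0.05],[[0,0,-0.36],[0,0,0],0.05],[[0,0,-0.41],[0,0,0],0.05],[[0,0,-0.41],[0,0,0],0.05],[[0,0,-0.41],[0,0,0],0.65],[[0,0,-0.41],[0,0,0],0.65],[[0,0,-0.41],[0,0,0],0.65],[[0,0,-0.41],[0,0,0],0.65],[[0,0,-0.36],[0,0,0],0.65],[[0,0,-0.2],[0,0,0],0.65],[[0,0,0],[0,0,0],0.65],[[0,0,0],[0,0,0],0.65]], "force": 35}}

```text
time: 30.48
tcp_pos: [671.6, 112.8, 288.2]
ee_rot: [0.993, 0.116, 0.003, -0.0]
contact_force: [0.3, 0.5, -3.3]
finger_gap: 0.608
finger_force: 35.0
```

Request:
{"name": "play_rows", "arguments": {"increments": [[[-0.07,0.2,0],[0,0,0],0.65],[[-0.14,0.4,0],[0,0,0],0.65],[[-0.2,0.6,0],[0,0,0],0.65],[[-0.25,0.7,0],[0,0,0],0.65]]}}

```text
time: 30.98
tcp_pos: [618.5, 255.4, 283.2]
ee_rot: [0.993, 0.118, -0.001, -0.0]
contact_force: [0.0, -0.5, -2.8]
finger_gap: 0.609
finger_force: 35.0
```

Request:
{"name": "play_rows", "arguments": {"increments": [[[-0.1,0.2,0],[0,0,0],0.65],[[-0.17,0.385,0],[0,0,0],0.65],[[-0.17,0.385,0],[0,0,0],0.65],[[-0.17,0.385,0],[0,0,0],0.65],[[-0.17,0.385,-0.15],[0,0,0],0.65],[[-0.17,0.385,-0.32],[0,0,0],0.65],[[-0.17,0.385,-0.38],[0,0,0],0.65],[[-0.17,0.385,-0.393],[0,0,0],0.65],[[-0.17,0.385,-0.393],[0,0,0],0.65],[[-0.17,0.385,-0.393],[0,0,0],0.26],[[-0.17,0.385,-0.393],[0,0,0],0.26],[[-0.17,0.385,-0.393],[0,0,0],0.26],[[-0.17,0.385,-0.393],[0,0,0],0.26],[[-0.17,0.385,-0.3],[0,0,0],0.26],[[-0.17,0.385,-0.1],[0,0,0],0.26],[[-0.17,0.385,0.1],[0,0,0],0.26],[[-0.17,0.385,0.3],[0,0,0],0.26],[[-0.4,0.1,0.6],[0,0,0],0.26],[[-0.5,-0.2,0.6],[0,0,0],0.26],[[-0.5,-0.2,0.6],[0,0,0],0.26]]}}

```text
time: 33.48
tcp_pos: [519.3, 209.4, 407.5]
ee_rot: [0.993, 0.115, 0.001, 0.0]
contact_force: [0.3, 0.6, -0.2]
finger_gap: 0.738
finger_force: 0.0
```

```bash
python3 - <<'E'
from h import *
P=[shot('scene'),shot('side')]
T={'red':((505.5,310),13.3),'blue':((470,-304),-5.7)}
B={'v_pulley':'red','large_bearing':'red','ribbed_pulley':'blue','small_bearing':'blue','brush_holder':'blue'}
for p in P:
  for q in list(B)+['old_pulley','egg_cup','spring']:
    L=[]
    for r in imaging.place_of(q,p)[:4]:
      w=np.array(r['position'])
      if q in B:
        c,a=T[B[q]];a=np.radians(a);d=w[:2]-c
        L.append((round(d@[np.cos(a),np.sin(a)]),round(d@[-np.sin(a),np.cos(a)]),round(w[2])))
      else:L.append(np.round(w).tolist())
    print(q,L)
a,b=[p['pixels'] for p in P]
cv2.imwrite('pics/fin.png',np.hstack([cv2.resize(a[130:300,90:410],(480,400)),cv2.resize(b[100:384,90:400],(310,400))]))
E
```

```text
v_pulley [(84, 3, 2)]
large_bearing [(4, 3, 4)]
ribbed_pulley [(4, -6, 4)]
small_bearing [(-74, 315, 1), (-144, 355, -2), (84, -5, 6)]
brush_holder [(204, 324, 4), (-83, 2, 1), (-68, 421, -1), (199, 591, 0)]
old_pulley []
egg_cup [[442.0, 120.0, -1.0], [677.0, -109.0, -3.0]]
spring [[566.0, -117.0, 4.0]]
v_pulley [(84, -2, 3)]
large_bearing [(1, -4, 3), (-177, -589, 4), (85, -3, 1)]
ribbed_pulley [(0, -4, 6)]
small_bearing [(-139, 350, -2), (83, -1, 9), (-79, 318, 2)]
brush_holder [(205, 321, 4), (190, 592, 2), (-82, -1, 3), (-25, 612, 4)]
old_pulley [[470.0, -303.0, 3.0]]
egg_cup [[442.0, 116.0, -2.0]]
spring [[506.0, 310.0, 1.0], [566.0, -117.0, -2.0]]
```

View pics/fin.png

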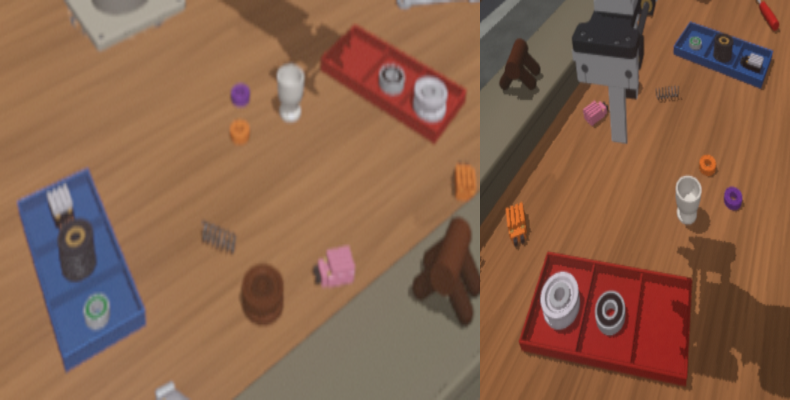

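All five parts lie flat and centred in their own compartments: v-pulley and large bearing in the red tray, the other three in the blue. The old pulley, cup and spring have not moved. I hand the job in.

```bash
python3 -c "
from workcell import robot
print(robot.close_job())"
```

```text
the job is handed in; nothing more can be done
None
```

The job is handed in at about 34 s of the 102 s allowed: in the last pictures all five parts lay flat in their own compartments of the right trays, and the old pulley, egg cup and spring looked undisturbed; the judge's verdict was not shown.

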